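Find the fullest bath-salt tin on the rail by its weight

TASK

Three identical closed tins of bath salts hang on the rail, two of them nearly used up and one still full, which only their weight tells. Go along the rail from the robot's left to its right, lifting each tin up off the rail to feel its weight and hanging it back on the rail in its place before taking the next. Finish while still holding up the heaviest tin, upright and with its bottom above the top of the rail, with the two lighter tins hanging on the rail and nothing else on the vanity disturbed.

Things in the scene. Friction and masses are not known exactly. Their poses are not given: they have to be found in the camera images.
- rail: fixed chrome stand: two level round bars, 10 mm thick, 430 mm long, one above the other between two posts. Origin on the vanity top under the middle of the upper bar; y along the bars (to the robot's left), x away from the robot, z up. Upper bar's axis 155 mm high at x = 0; lower bar's 82 mm high at x = -6 mm. Posts at y = +-215 mm, 173 mm high
- rail_mid (a point): middle of the upper bar's axis. The tins hang on the robot's side: tin axes 44 mm in front of it, centres 120 mm high, 120 mm apart (each up to 10 mm off), 40 mm free between them. Their hooks: inside of the bend 40 mm above the tin's centre, gap 16 mm, tongue and flared lip end 19 mm above the centre and 56 mm behind it; nothing rises above the lid
- tin_a_mid (a point): one of three identical closed dark green tins (green lid, pale band) hung on the rail in random order: about 0.12, 0.16 and 0.50 kg (10% either way). Cylinder 60 mm across, 105 mm tall; this point is its centre, half-way up; z its up axis, x from tin to rail. A 22 mm wide strap on its back ends in a hook over the upper bar; raised straight up 22 mm it is free, lowered to the same spot it hangs again
- tin_b_mid (a point): one of three identical closed dark green tins (green lid, pale band) hung on the rail in random order: about 0.12, 0.16 and 0.50 kg (10% either way). Cylinder 60 mm across, 105 mm tall; this point is its centre, half-way up; z its up axis, x from tin to rail. A 22 mm wide strap on its back ends in a hook over the upper bar; raised straight up 22 mm it is free, lowered to the same spot it hangs again
- tin_c_mid (a point): one of three identical closed dark green tins (green lid, pale band) hung on the rail in random order: about 0.12, 0.16 and 0.50 kg (10% either way). Cylinder 60 mm across, 105 mm tall; this point is its centre, half-way up; z its up axis, x from tin to rail. A 22 mm wide strap on its back ends in a hook over the upper bar; raised straight up 22 mm it is free, lowered to the same spot it hangs again
- amber_bottle: closed amber glass bottle, 48 mm across, 103 mm tall, black cap, standing on the turntable tray; a bystander. Origin: centre of its underside
- cream_jar: white cream jar with a metal lid, 53 mm across, 43 mm tall, standing on the turntable tray; a bystander. Origin: centre of its underside
- cold_pack: purple plastic cold pack shell, 150 x 95 x 22 mm, lying flat; a bystander. Origin: centre of its underside
- clipper: stainless steel nail clipper, 80 x 13 x 12 mm, lying flat; a bystander. Origin: centre of its underside, x along its length
- latch_box: translucent plastic container with a closed hinged latch lid, 110 x 156 x 67 mm; a bystander. Origin: centre of its underside
- soap_dish: white ceramic dish with a bar of soap, 85 x 125 x 38 mm; a bystander. Origin: centre of its underside

How it is judged:
On the way, in this order (a step that is already met when the one before it is completed fails the run):
1. the left tin is lifted up off the rail while the two others hang (((y of tin_a_mid in the frame of rail between 0.06 and 0.19 m and height (world z) of tin_a_mid above 0.148 m and contact force between tin_a and rail below 0.05 N and contact force between tin_a and the fingers above 0.5 N) or (y of tin_b_mid in the frame of rail between 0.06 and 0.19 m and height (world z) of tin_b_mid above 0.148 m and contact force between tin_b and rail below 0.05 N and contact force between tin_b and the fingers above 0.5 N) or (y of tin_c_mid in the frame of rail between 0.06 and 0.19 m and height (world z) of tin_c_mid above 0.148 m and contact force between tin_c and rail below 0.05 N and contact force between tin_c and the fingers above 0.5 N)) and ((y of tin_a_mid in the frame of rail between -0.06 and 0.06 m and z of tin_a_mid in the frame of rail between 0.11 and 0.128 m and x of tin_a_mid in the frame of rail between -0.056 and -0.03 m and angle between tin_a_mid's own z axis and vertical below 0.2 rad) or (y of tin_b_mid in the frame of rail between -0.06 and 0.06 m and z of tin_b_mid in the frame of rail between 0.11 and 0.128 m and x of tin_b_mid in the frame of rail between -0.056 and -0.03 m and angle between tin_b_mid's own z axis and vertical below 0.2 rad) or (y of tin_c_mid in the frame of rail between -0.06 and 0.06 m and z of tin_c_mid in the frame of rail between 0.11 and 0.128 m and x of tin_c_mid in the frame of rail between -0.056 and -0.03 m and angle between tin_c_mid's own z axis and vertical below 0.2 rad)) and ((y of tin_a_mid in the frame of rail between -0.19 and -0.06 m and z of tin_a_mid in the frame of rail between 0.11 and 0.128 m and x of tin_a_mid in the frame of rail between -0.056 and -0.03 m and angle between tin_a_mid's own z axis and vertical below 0.2 rad) or (y of tin_b_mid in the frame of rail between -0.19 and -0.06 m and z of tin_b_mid in the frame of rail between 0.11 and 0.128 m and x of tin_b_mid in the frame of rail between -0.056 and -0.03 m and angle between tin_b_mid's own z axis and vertical below 0.2 rad) or (y of tin_c_mid in the frame of rail between -0.19 and -0.06 m and z of tin_c_mid in the frame of rail between 0.11 and 0.128 m and x of tin_c_mid in the frame of rail between -0.056 and -0.03 m and angle between tin_c_mid's own z axis and vertical below 0.2 rad))), for 0.2 s.
2. with a tin hanging in the left place again, the middle tin is lifted up off the rail (((y of tin_a_mid in the frame of rail between -0.06 and 0.06 m and height (world z) of tin_a_mid above 0.148 m and contact force between tin_a and rail below 0.05 N and contact force between tin_a and the fingers above 0.5 N) or (y of tin_b_mid in the frame of rail between -0.06 and 0.06 m and height (world z) of tin_b_mid above 0.148 m and contact force between tin_b and rail below 0.05 N and contact force between tin_b and the fingers above 0.5 N) or (y of tin_c_mid in the frame of rail between -0.06 and 0.06 m and height (world z) of tin_c_mid above 0.148 m and contact force between tin_c and rail below 0.05 N and contact force between tin_c and the fingers above 0.5 N)) and ((y of tin_a_mid in the frame of rail between 0.06 and 0.19 m and z of tin_a_mid in the frame of rail between 0.11 and 0.128 m and x of tin_a_mid in the frame of rail between -0.056 and -0.03 m and angle between tin_a_mid's own z axis and vertical below 0.2 rad) or (y of tin_b_mid in the frame of rail between 0.06 and 0.19 m and z of tin_b_mid in the frame of rail between 0.11 and 0.128 m and x of tin_b_mid in the frame of rail between -0.056 and -0.03 m and angle between tin_b_mid's own z axis and vertical below 0.2 rad) or (y of tin_c_mid in the frame of rail between 0.06 and 0.19 m and z of tin_c_mid in the frame of rail between 0.11 and 0.128 m and x of tin_c_mid in the frame of rail between -0.056 and -0.03 m and angle between tin_c_mid's own z axis and vertical below 0.2 rad)) and ((y of tin_a_mid in the frame of rail between -0.19 and -0.06 m and z of tin_a_mid in the frame of rail between 0.11 and 0.128 m and x of tin_a_mid in the frame of rail between -0.056 and -0.03 m and angle between tin_a_mid's own z axis and vertical below 0.2 rad) or (y of tin_b_mid in the frame of rail between -0.19 and -0.06 m and z of tin_b_mid in the frame of rail between 0.11 and 0.128 m and x of tin_b_mid in the frame of rail between -0.056 and -0.03 m and angle between tin_b_mid's own z axis and vertical below 0.2 rad) or (y of tin_c_mid in the frame of rail between -0.19 and -0.06 m and z of tin_c_mid in the frame of rail between 0.11 and 0.128 m and x of tin_c_mid in the frame of rail between -0.056 and -0.03 m and angle between tin_c_mid's own z axis and vertical below 0.2 rad))), for 0.2 s.
3. with tins hanging in the left and middle places, the right tin is lifted up off the rail (((y of tin_a_mid in the frame of rail between -0.19 and -0.06 m and height (world z) of tin_a_mid above 0.148 m and contact force between tin_a and rail below 0.05 N and contact force between tin_a and the fingers above 0.5 N) or (y of tin_b_mid in the frame of rail between -0.19 and -0.06 m and height (world z) of tin_b_mid above 0.148 m and contact force between tin_b and rail below 0.05 N and contact force between tin_b and the fingers above 0.5 N) or (y of tin_c_mid in the frame of rail between -0.19 and -0.06 m and height (world z) of tin_c_mid above 0.148 m and contact force between tin_c and rail below 0.05 N and contact force between tin_c and the fingers above 0.5 N)) and ((y of tin_a_mid in the frame of rail between 0.06 and 0.19 m and z of tin_a_mid in the frame of rail between 0.11 and 0.128 m and x of tin_a_mid in the frame of rail between -0.056 and -0.03 m and angle between tin_a_mid's own z axis and vertical below 0.2 rad) or (y of tin_b_mid in the frame of rail between 0.06 and 0.19 m and z of tin_b_mid in the frame of rail between 0.11 and 0.128 m and x of tin_b_mid in the frame of rail between -0.056 and -0.03 m and angle between tin_b_mid's own z axis and vertical below 0.2 rad) or (y of tin_c_mid in the frame of rail between 0.06 and 0.19 m and z of tin_c_mid in the frame of rail between 0.11 and 0.128 m and x of tin_c_mid in the frame of rail between -0.056 and -0.03 m and angle between tin_c_mid's own z axis and vertical below 0.2 rad)) and ((y of tin_a_mid in the frame of rail between -0.06 and 0.06 m and z of tin_a_mid in the frame of rail between 0.11 and 0.128 m and x of tin_a_mid in the frame of rail between -0.056 and -0.03 m and angle between tin_a_mid's own z axis and vertical below 0.2 rad) or (y of tin_b_mid in the frame of rail between -0.06 and 0.06 m and z of tin_b_mid in the frame of rail between 0.11 and 0.128 m and x of tin_b_mid in the frame of rail between -0.056 and -0.03 m and angle between tin_b_mid's own z axis and vertical below 0.2 rad) or (y of tin_c_mid in the frame of rail between -0.06 and 0.06 m and z of tin_c_mid in the frame of rail between 0.11 and 0.128 m and x of tin_c_mid in the frame of rail between -0.056 and -0.03 m and angle between tin_c_mid's own z axis and vertical below 0.2 rad))), for 0.2 s.
At the end, for the whole second after the job is handed in: The heaviest tin is held still in the fingers, off the rail, within 17 degrees of upright, its centre over 212 mm high; the two lighter tins hang at rest on the rail by their hooks, let go, within 11 degrees of upright (each loads the bars with under 5.6 N, the full one would with more) (((height (world z) of tin_a_mid above 0.212 m and angle between tin_a_mid's own z axis and vertical below 0.3 rad and contact force between tin_a and the fingers above 0.5 N and contact force between tin_a and rail below 0.05 N and linear speed of each of tin_a, tin_b, tin_c below 0.05 m/s and z of tin_b_mid in the frame of rail between 0.11 and 0.128 m and x of tin_b_mid in the frame of rail between -0.056 and -0.03 m and angle between each of tin_b_mid, tin_c_mid's own z axis and vertical below 0.2 rad and contact force between tin_b and rail between 0.3 and 5.6 N and contact force between each of tin_b, tin_c and the fingers below 0.05 N and z of tin_c_mid in the frame of rail between 0.11 and 0.128 m and x of tin_c_mid in the frame of rail between -0.056 and -0.03 m and contact force between tin_c and rail between 0.3 and 5.6 N) or (height (world z) of tin_b_mid above 0.212 m and angle between tin_b_mid's own z axis and vertical below 0.3 rad and contact force between tin_b and the fingers above 0.5 N and contact force between tin_b and rail below 0.05 N and linear speed of each of tin_b, tin_a, tin_c below 0.05 m/s and z of tin_a_mid in the frame of rail between 0.11 and 0.128 m and x of tin_a_mid in the frame of rail between -0.056 and -0.03 m and angle between each of tin_a_mid, tin_c_mid's own z axis and vertical below 0.2 rad and contact force between tin_a and rail between 0.3 and 5.6 N and contact force between each of tin_a, tin_c and the fingers below 0.05 N and z of tin_c_mid in the frame of rail between 0.11 and 0.128 m and x of tin_c_mid in the frame of rail between -0.056 and -0.03 m and contact force between tin_c and rail between 0.3 and 5.6 N) or (height (world z) of tin_c_mid above 0.212 m and angle between tin_c_mid's own z axis and vertical below 0.3 rad and contact force between tin_c and the fingers above 0.5 N and contact force between tin_c and rail below 0.05 N and linear speed of each of tin_c, tin_a, tin_b below 0.05 m/s and z of tin_a_mid in the frame of rail between 0.11 and 0.128 m and x of tin_a_mid in the frame of rail between -0.056 and -0.03 m and angle between each of tin_a_mid, tin_b_mid's own z axis and vertical below 0.2 rad and contact force between tin_a and rail between 0.3 and 5.6 N and contact force between each of tin_a, tin_b and the fingers below 0.05 N and z of tin_b_mid in the frame of rail between 0.11 and 0.128 m and x of tin_b_mid in the frame of rail between -0.056 and -0.03 m and contact force between tin_b and rail between 0.3 and 5.6 N))); the arm keeps its last pose, push and grip.
It fails at once if a bystander (bottle, jar, cold pack, clipper, container or soap dish) is shoved more than 15 mm or knocked over (distance of any of amber_bottle, cream_jar, cold_pack, clipper, latch_box, soap_dish from where it was at the start of the episode above 0.015 m or angle between any of amber_bottle, cream_jar, cold_pack, clipper, latch_box, soap_dish's own z axis and vertical above 0.35 rad).
It fails at once if a tin falls down from the rail or is tipped over (height (world z) of any of tin_a_mid, tin_b_mid, tin_c_mid below 0.09 m or angle between any of tin_a_mid, tin_b_mid, tin_c_mid's own z axis and vertical above 0.8 rad).
It also fails if it takes over 58 s, if anything falls off the work surface, if the arm or the gripper's body presses on something with over 40 N, if the wrist force passes 120 N, or if a joint passes its speed limit or range.

ROBOT

A 7-joint arm with a two-finger parallel gripper is mounted at the origin on the work surface. World frame = base frame: x ahead of the robot, y to its left, z up, the work surface at z = 0. Lengths are in m, angles in rad, forces in N, time in s.
With the tool pointing down it reaches from about 0.35 to 0.775 m from the base axis. Payload 3.1 kg.
Tool frame: the origin (TCP) lies between the finger pads; the fingertips stand 11 mm ahead of it and the grasp point (between the pads) lies 8 mm behind it; z points along the fingers, y is the direction in which the jaws open and shut (so a half turn about z gives the same grasp; the last joint's range is limited). The gripper opens to 85 mm and grips with 20 to 120 N. Pads are 22 mm wide; open, the fingers measure 114 mm over their backs; the gripper's body (76 mm by 85 mm) begins 54 mm behind the grasp point. The pads swing forward as they close: fully open they stand 13 mm farther back than shut.
Start: joints at [-1.193, 0.311, 0.014, 1.512, -0.004, 1.319, -0.027], TCP at [0.224, 0.502, 0.219] pointing down, gripper open.
Joint ranges: [-2.7, 2.7], [-0.3, 1.91], [-1.27, 1.3], [0.12, 2.57], [-1.44, 4.58], [0.2, 2.03], [-3.05, 3.05]. Speed limits (rad/s): [2.79, 2.79, 3.14, 3.14, 3.14, 3.14, 3.14].

INTERFACE

Orientations are given as a unit quaternion [w, x, y, z].
In Python, from station import observe, get_image, hand_in gives the robot as it stands.
- The arm moves only by the tool move_arm, never from a script. Its argument "commands" is a list of rows, each an object of numbers: "rx", "ry", "rz": the turn, a rotation vector about the tool's x, y, z as a fraction of full scale; "tx", "ty", "tz": the shift along the tool's x, y, z as a fraction of full scale; "fingers": the opening, from 0 (shut) to 1 (fully open). A call has exactly 8 rows; each row is the pose to reach, as a shift and turn from the pose commanded when the call began, along the tool's axes at that moment; what a row does not reach only later rows make up. Full scale, the value 1, is 0.4 m for a shift and 90 degrees for a turn. A row lasts 1/10 s, in which the tool goes at most 50 mm and 8.59 degrees, less where a joint would pass 70% of its speed; a pose out of reach is approached as far as the arm can. A call with a number of a shift or a turn outside -1 to 1 is refused whole. A call with a gripper value outside its range is refused whole. The fingers move at their own pace and stop on an object; the grip force is fixed at half the most. Time passes only in rows, so rows that repeat a pose let the fingers close, or fill a call up. It gives the time, the measured TCP pose, the force and the opening at its end, in the units of the state.
- observe(): the state, without advancing time (a new reading comes with each control period).
- get_image(name): name is "scene" or "top" or "wrist"; returns a dict with "color" (480x640x3 uint8, red, green, blue), "vertical_fov" (degrees; the focal length in pixels is half the picture's height over the tangent of half this angle, whatever the lens; pixels are square), "cx", "cy" (the principal point, pixels), "view" (4x4, takes a point from world to camera coordinates). Camera axes: x right, y up, looking along -z (the intrinsics and any distortion apply to the point x, -y, -z); pixel columns grow to the right and rows downward; lengths in m; the calibration is good to about 2 mm. A picture is of the moment at which its call begins. There is no depth.
- hand_in(): hands the job in, once; it reports no verdict.
The state is a dict: "t": time; "qpos": joint angles; "qvel": joint speeds; "effort": joint torques, N m; "tcp_pos": TCP position; "orientation": TCP orientation; "ft_force": force on the tool from outside, world axes, zero at the start; "ft_torque": the same for the moment, N m; "finger_gap": finger opening in m.
Only numpy, scipy, OpenCV 4.12 (cv2) and the standard library are available. Lean on these libraries where they do the work, as an engineer would, in place of code of your own. Each camera call takes 0.05 s, during which the arm holds its last target.

## Working session

There is one attempt and no reset: what is moved stays moved. The work goes in short steps, Python scripts to look and compute and a tool call to move; the robot and the scene stay as the last step left them, time stands still between calls to the robot, and variables do not carry over. Pictures are saved under pics/ and viewed, and the job is handed in when it is done.

Besides the shell and the picture viewer there is one more tool, called as a command line: name --argument value ..., lists and objects as JSON in quotes. move_arm: Moves the arm, as the interface text tells. Its arguments: {"type":"object","properties":{"commands":{"type":"array","items":{"type":"object","properties":{"rx":{"type":"number"},"ry":{"type":"number"},"rz":{"type":"number"},"tx":{"type":"number"},"ty":{"type":"number"},"tz":{"type":"number"},"fingers":{"type":"number"}}}}},"required":["commands"]}

```bash
ls; mkdir -p pics; python3 - <<'E'
from station import observe,get_image
import cv2,numpy as np
s=observe();print(s)
for n in ["scene","top","wrist"]:
    d=get_image(n);cv2.imwrite(f"pics/{n}0.png",d["color"][:,:,::-1])
    print(n,d["vertical_fov"],d["cx"],d["cy"],np.round(d["view"],4).tolist(),[k for k in d])
E
```

```text
pics
{'t': 0.0, 'qpos': array([-1.19267898,  0.31173469,  0.01401612,  1.51309929, -0.00439774,
        1.3191914 , -0.02719776]), 'qvel': array([-0.00301026,  0.0003473 , -0.00143839, -0.00149057,  0.00247222,
        0.0017277 , -0.00104165]), 'effort': array([-2.60951145e-05, -3.79915702e+01,  1.46096894e-01, -2.30585736e+01,
        1.23337749e-02,  1.38861741e-02,  3.05850551e-05]), 'tcp_pos': array([0.22386361, 0.50152987, 0.21799917]), 'orientation': array([-1.97439599e-04,  2.08342830e-01,  9.78055123e-01, -1.18467517e-03]), 'ft_force': array([-0.1306327 , -0.28322843, -0.08125847]), 'ft_torque': array([-0.02613128,  0.03396643, -0.00011845]), 'finger_gap': 0.08546965971158532}
scene 42.21856041930893 317.46463614150304 237.7216431899928 [[-0.7939, 0.6079, 0.0112, 0.3728], [-0.4691, -0.6242, 0.6248, 0.1094], [0.3868, 0.4908, 0.7807, -1.8204], [0.0, 0.0, 0.0, 1.0]] ['color', 'vertical_fov', 'cx', 'cy', 'view']
top 54.85563272490578 313.9413816878851 239.5077871374342 [[-0.0227, -0.9996, 0.0151, -0.0311], [0.9808, -0.0193, 0.194, -0.4731], [-0.1937, 0.0192, 0.9809, -1.1753], [0.0, 0.0, 0.0, 1.0]] ['color', 'vertical_fov', 'cx', 'cy', 'view']
wrist 66.9443118611306 314.4961694125026 238.0065969233229 [[0.4082, 0.9129, -0.0028, -0.5487], [-0.8801, 0.3927, -0.2669, 0.0344], [-0.2426, 0.1114, 0.9637, -0.3795], [0.0, 0.0, 0.0, 1.0]] ['color', 'vertical_fov', 'cx', 'cy', 'view']
```

View pics/scene0.png

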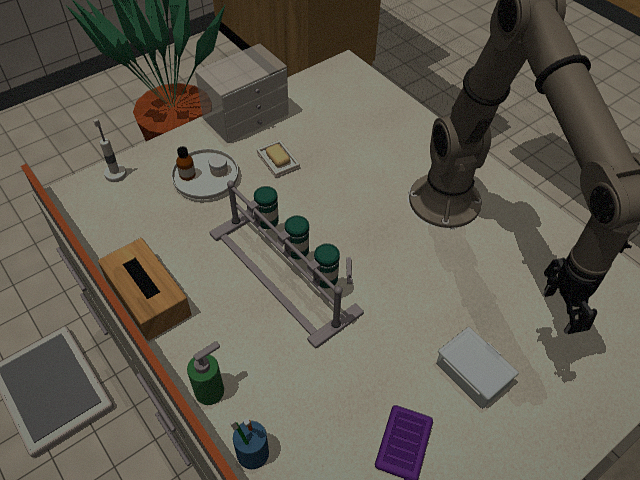

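View pics/top0.png

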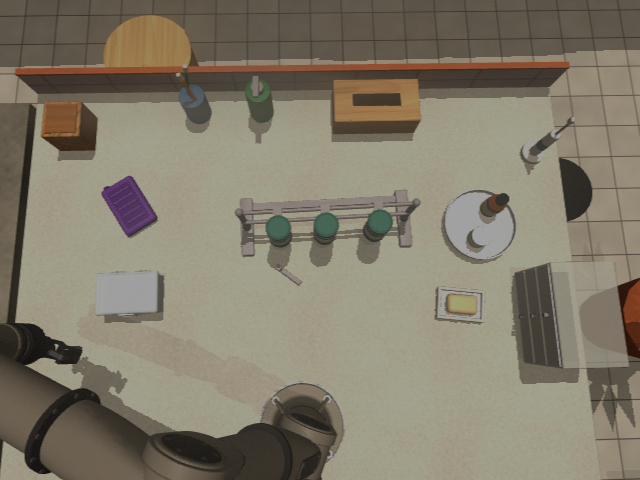

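View pics/wrist0.png

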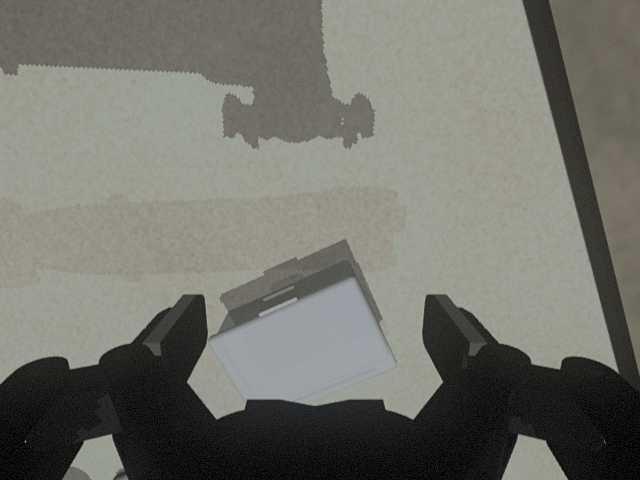

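```bash
cat > h.py <<'E'
import numpy as np,cv2
from station import observe,get_image
def cam(d):
    f=240/np.tan(np.radians(d["vertical_fov"])/2); V=np.array(d["view"]); return f,V,d["cx"],d["cy"]
def ray(d,u,v):
    f,V,cx,cy=cam(d); r=V[:3,:3].T@np.array([(u-cx)/f,-(v-cy)/f,-1]); o=-V[:3,:3].T@V[:3,3]; return o,r/np.linalg.norm(r)
def plane(d,u,v,z):
    o,r=ray(d,u,v); return o+r*(z-o[2])/r[2]
def proj(d,p):
    f,V,cx,cy=cam(d); c=V[:3,:3]@np.array(p)+V[:3,3]; return cx+f*c[0]/-c[2], cy-f*c[1]/-c[2]
def tri(a,b):
    (o1,r1),(o2,r2)=a,b
    t=np.linalg.lstsq(np.stack([r1,-r2],1),o2-o1,rcond=None)[0]; p,q=o1+t[0]*r1,o2+t[1]*r2
    return (p+q)/2,np.linalg.norm(p-q)
def greens(d,rc):
    c=d["color"]; h=cv2.cvtColor(c,cv2.COLOR_RGB2HSV); m=cv2.inRange(h,(70,90,20),(95,255,255))
    x0,y0,x1,y1=rc; k=np.zeros_like(m);k[y0:y1,x0:x1]=255; m&=k
    cs,_=cv2.findContours(m,cv2.RETR_EXTERNAL,cv2.CHAIN_APPROX_NONE)
    return m,[x for x in cs if cv2.contourArea(x)>60]
E
python3 - <<'E'
from h import *
for n,rc in (("top",(230,190,420,260)),("scene",(200,170,370,320))):
    d=get_image(n); m,cs=greens(d,rc)
    for c in cs: print(n,cv2.boundingRect(c),cv2.contourArea(c),cv2.minEnclosingCircle(c))
    x0,y0,x1,y1=rc
    im=d["color"][y0-10:y1+10,x0-10:x1+10,::-1]; im=cv2.resize(im,None,fx=3.8,fy=3.8,interpolation=cv2.INTER_CUBIC)
    cv2.imwrite(f"pics/{n}_crop.png",im); print(im.shape)
E
```

```text
(342, 798, 3)
scene (314, 244, 25, 29) 391.0 ((326.2264709472656, 258.0381164550781), 14.32992935180664)
scene (285, 216, 24, 20) 331.0 ((296.3786315917969, 225.291259765625), 11.845187187194824)
scene (254, 187, 23, 19) 289.0 ((265.0, 195.0), 11.180439949035645)
(646, 722, 3)
```

View pics/top_crop.png

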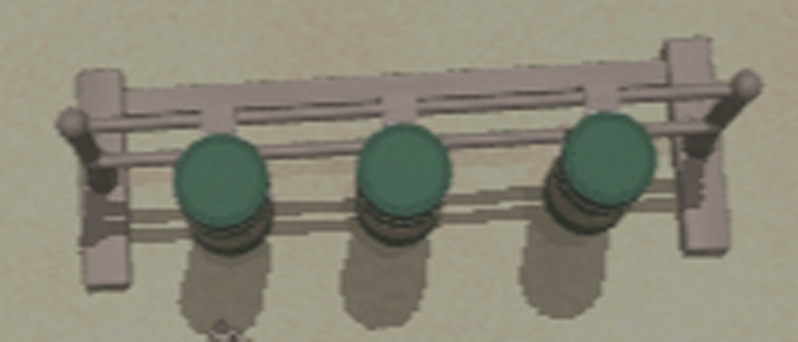

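View pics/scene_crop.png

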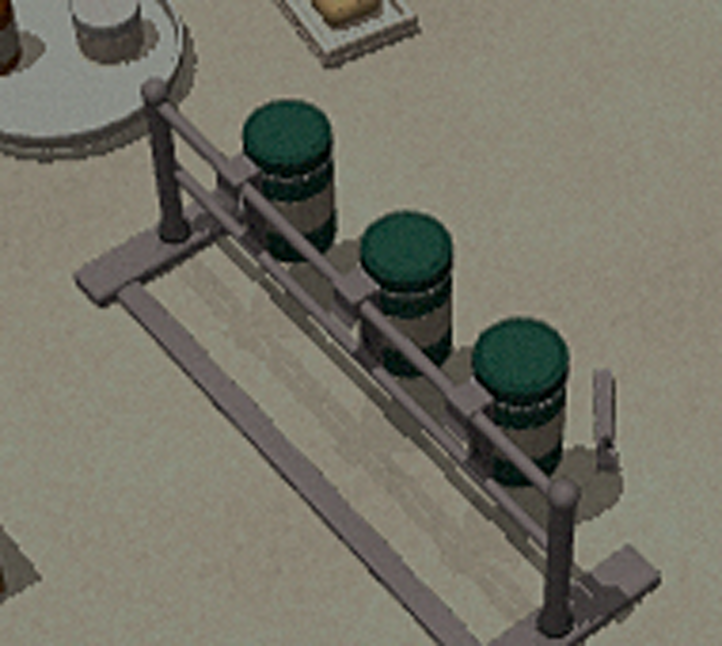

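```bash
python3 - <<'E'
from h import *
d=get_image("top"); s=get_image("scene"); c=d["color"]; h=cv2.cvtColor(c,cv2.COLOR_RGB2HSV)
m=cv2.inRange(h,(65,60,60),(95,255,255)); k=np.zeros_like(m);k[200:250,250:410]=1;m*=k
n,l,st,ce=cv2.connectedComponentsWithStats(m)
pts=[]
for i in range(1,n):
    if st[i,4]>100:
        ct,_=cv2.findContours((l==i).astype(np.uint8),0,1); (u,v),r=cv2.minEnclosingCircle(ct[0])
        p=plane(d,*ce[i],.1725); pts.append(p); f=cam(d)[0]
        q=proj(s,p)
        print(st[i],ce[i],(u,v),r,"->",p.round(4),"scene",np.round(q,1))
# posts (top crop px)
for n_,a in (("L",(72,122)),("R",(746,83))):
    u,v=a[0]/3.8+220-.4,a[1]/3.8+180-.4; print(n_,plane(d,u,v,.17).round(4), np.round(proj(s,plane(d,u,v,.17)),1))
for a in ((563,494),(154,92)):print("scene",np.round((a[0]/3.8+190-.4,a[1]/3.8+160-.4),1),plane(s,a[0]/3.8+189.6,a[1]/3.8+159.6,.17).round(4))
for a in ((520,347),(405,240),(288,132)):print("scene lid",np.round((a[0]/3.8+190-.4,a[1]/3.8+160-.4),1),plane(s,a[0]/3.8+189.6,a[1]/3.8+159.6,.1725).round(4))
E
```

```text
[368 210  24  24 447] [379.76957494 221.31543624] (379.725341796875, 221.42958068847656) 12.021480560302734 -> [ 0.4886 -0.1969  0.1725] scene [265.6 194.5]
[314 213  24  24 447] [325.83892617 224.48545861] (325.6629943847656, 224.51657104492188) 11.990388870239258 -> [ 0.4834 -0.0679  0.1725] scene [297.1 224.4]
[266 216  24  24 445] [277.79101124 227.20898876] (277.78228759765625, 227.259765625) 11.996880531311035 -> [0.4789 0.0464 0.1725] scene [327.  253.1]
L [0.5193 0.1401 0.17  ] [338.3 288.3]
R [ 0.5369 -0.2874  0.17  ] [230.7 182.8]
scene [337.8 289.6] [0.5225 0.142  0.17  ]
scene [230.1 183.8] [ 0.54   -0.2853  0.17  ]
scene lid [326.4 250.9] [0.4761 0.0405 0.1725]
scene lid [296.2 222.8] [ 0.4819 -0.0735  0.1725]
scene lid [265.4 194.3] [ 0.4888 -0.1976  0.1725]
```

move_arm --commands '[{"tx":-0.1,"ty":-0.075,"rz":-0.06,"fingers":1},{"tx":-0.22,"ty":-0.165,"rz":-0.13,"fingers":1},{"tx":-0.34,"ty":-0.255,"rz":-0.2,"fingers":1},{"tx":-0.46,"ty":-0.345,"rz":-0.27,"fingers":1},{"tx":-0.58,"ty":-0.435,"rz":-0.293,"fingers":1},{"tx":-0.7,"ty":-0.52,"rz":-0.293,"fingers":1},{"tx":-0.82,"ty":-0.61,"rz":-0.293,"fingers":1},{"tx":-0.93,"ty":-0.69,"rz":-0.293,"fingers":1}]'

```text
invalid input at $.commands[0]: expected keys rx, ry, rz, tx, ty, tz, fingers
```

```bash
cat >> h.py <<'E'
from scipy.spatial.transform import Rotation as Ro
def to(p,yaw=None):
    "fractions to bring TCP to p with tool down and tool y at world azimuth yaw(deg)"
    s=observe(); q=s["orientation"]; R=Ro.from_quat([q[1],q[2],q[3],q[0]]); M=R.as_matrix()
    t=M.T@(np.array(p)-s["tcp_pos"])/.4
    r=None
    if yaw is not None:
        a=np.radians(yaw); y=np.array([np.cos(a),np.sin(a),0]); z=np.array([0,0,-1.]); x=np.cross(y,z)
        r=(R.inv()*Ro.from_matrix(np.stack([x,y,z],1))).as_rotvec()/(np.pi/2)
    print("t",round(s["t"],2),"tcp",s["tcp_pos"].round(4),"F",s["ft_force"].round(2),"gap",round(s["finger_gap"],4),"axes",M.round(3).tolist()); print("txyz",t.round(4),"rxyz",None if r is None else r.round(4))
E
python3 -c "
from h import *
to([.4789,.0464,.219],92.4)"
```

```text
t 0.35 tcp [0.2241 0.5021 0.2189] F [-0.12 -0.37 -0.52] gap 0.0853 axes [[-0.913, 0.407, -0.0], [0.407, 0.913, -0.0], [-0.0, -0.0, -1.0]]
txyz [-1.046e+00 -7.808e-01  1.000e-04] rxyz [-0.0003 -0.     -0.2939]
```

move_arm --commands '[{"tx":-0.1,"ty":-0.075,"tz":0,"rx":0,"ry":0,"rz":-0.06,"fingers":1},{"tx":-0.22,"ty":-0.165,"tz":0,"rx":0,"ry":0,"rz":-0.13,"fingers":1},{"tx":-0.32,"ty":-0.24,"tz":0,"rx":0,"ry":0,"rz":-0.2,"fingers":1},{"tx":-0.42,"ty":-0.315,"tz":0,"rx":0,"ry":0,"rz":-0.27,"fingers":1},{"tx":-0.52,"ty":-0.39,"tz":0,"rx":0,"ry":0,"rz":-0.294,"fingers":1},{"tx":-0.62,"ty":-0.465,"tz":0,"rx":0,"ry":0,"rz":-0.294,"fingers":1},{"tx":-0.72,"ty":-0.54,"tz":0,"rx":0,"ry":0,"rz":-0.294,"fingers":1},{"tx":-0.82,"ty":-0.615,"tz":0,"rx":0,"ry":0,"rz":-0.294,"fingers":1}]'

```text
t: 1.15
tcp_pos: [0.4193, 0.1509, 0.2195]
orientation: [0.001, -0.021, 1.0, 0.0]
ft_force: [-0.1, -0.0, 0.2]
finger_gap: 0.0852
```

```bash

python3 -c "
from h import *
to([.4789,.0464,.219],92.4)"
```

```text
t 1.15 tcp [0.4193 0.1509 0.2195] F [-0.06 -0.01  0.23] gap 0.0852 axes [[-0.999, -0.042, 0.001], [-0.042, 0.999, 0.001], [-0.001, 0.001, -1.0]]
txyz [-0.1379 -0.2673  0.0012] rxyz [0.0005 0.0007 0.0003]
```

move_arm --commands '[{"tx":-0.05,"ty":-0.09,"tz":0,"rx":0,"ry":0,"rz":0,"fingers":1},{"tx":-0.1,"ty":-0.18,"tz":0,"rx":0,"ry":0,"rz":0,"fingers":1},{"tx":-0.138,"ty":-0.267,"tz":0,"rx":0,"ry":0,"rz":0,"fingers":1},{"tx":-0.138,"ty":-0.267,"tz":0,"rx":0,"ry":0,"rz":0,"fingers":1},{"tx":-0.138,"ty":-0.267,"tz":0,"rx":0,"ry":0,"rz":0,"fingers":1},{"tx":-0.138,"ty":-0.267,"tz":0,"rx":0,"ry":0,"rz":0,"fingers":1},{"tx":-0.138,"ty":-0.267,"tz":0,"rx":0,"ry":0,"rz":0,"fingers":1},{"tx":-0.138,"ty":-0.267,"tz":0,"rx":0,"ry":0,"rz":0,"fingers":1}]'

```text
t: 1.95
tcp_pos: [0.4778, 0.0497, 0.2191]
orientation: [-0.0, -0.022, 1.0, 0.0]
ft_force: [-0.7, -0.9, -0.5]
finger_gap: 0.0854
```

```bash

python3 -c "
from h import *
for n in ('wrist','top','scene'):
    d=get_image(n);cv2.imwrite(f'pics/{n}1.png',d['color'][:,:,::-1])
    if n=='wrist':
        p=[.4789,.0464,.1725];print('lid proj',proj(d,p)); o=np.array(p)
        for a in range(0,360,90): print(proj(d,o+.03*np.array([np.cos(np.radians(a)),np.sin(np.radians(a)),0])))
to([.4789,.0464,.219],92.4)"
```

```text
lid proj (np.float64(308.63284428922833), np.float64(258.9753706100451))
(np.float64(306.6714590293312), np.float64(305.7072792341046))
(np.float64(359.6793688326641), np.float64(261.1171074156974))
(np.float64(310.7471310957273), np.float64(208.60043414725774))
(np.float64(257.42250637908353), np.float64(256.82676075828687))
t 2.1 tcp [0.478  0.0489 0.2191] F [-0.43  0.02  0.23] gap 0.0854 axes [[-0.999, -0.043, 0.0], [-0.043, 0.999, 0.0], [-0.0, 0.0, -1.0]]
txyz [-0.0019 -0.0065  0.0004] rxyz [0.0001 0.     0.001 ]
```

View pics/wrist1.png

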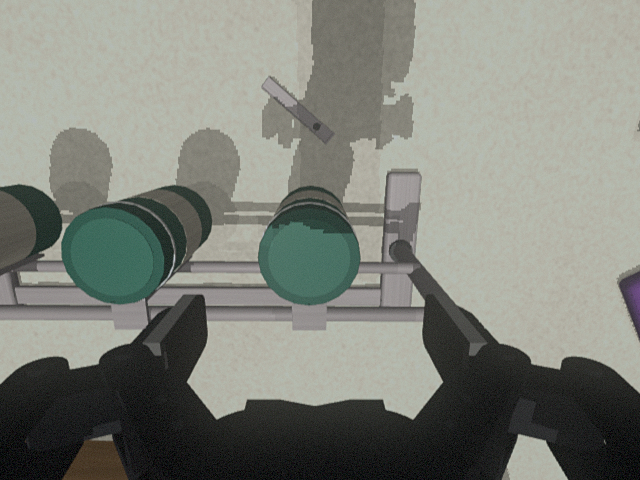

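View pics/scene1.png

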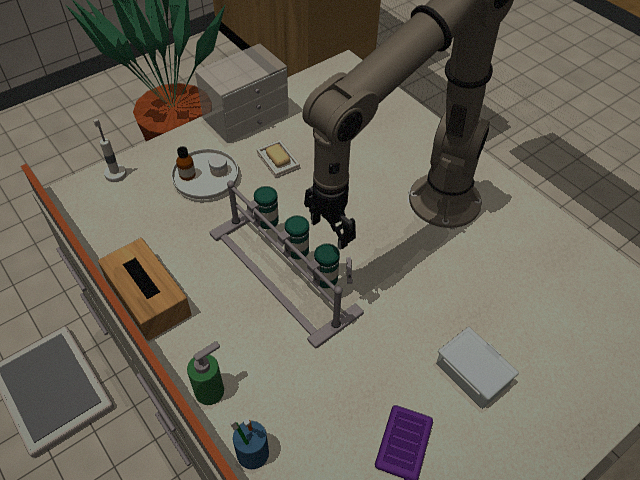

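```bash

python3 -c "
from h import *
d=get_image('scene')
im=d['color'][180:310,250:410,::-1].copy()
im=cv2.resize(im,None,fx=4,fy=4,interpolation=2)
s=observe();p=s['tcp_pos'];print(s['t'],p)
for dy in (-.0427,0,.0427):
    q=proj(d,p+np.array([0.04*dy*-1,dy,0]));print(q)
    cv2.circle(im,(int((q[0]-250)*4),int((q[1]-180)*4)),4,(0,0,255),-1)
cv2.imwrite('pics/s1c.png',im)
"
```

```text
2.15 [0.47810841 0.04877583 0.21915363]
(np.float64(316.61884860515113), np.float64(230.303862160934))
(np.float64(328.3955381735405), np.float64(241.3563969735221))
(np.float64(340.50885804033106), np.float64(252.7248625126904))
```

View pics/s1c.png

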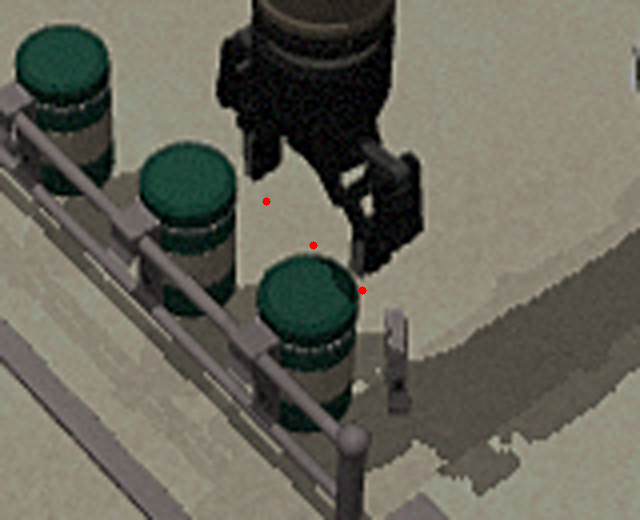

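move_arm --commands '[{"tx":0.0,"ty":-0.007,"tz":0.02,"rx":0,"ry":0,"rz":0,"fingers":1},{"tx":0.002,"ty":-0.007,"tz":0.05,"rx":0,"ry":0,"rz":0,"fingers":1},{"tx":0.002,"ty":-0.007,"tz":0.1,"rx":0,"ry":0,"rz":0,"fingers":1},{"tx":0.002,"ty":-0.007,"tz":0.15,"rx":0,"ry":0,"rz":0,"fingers":1},{"tx":0.002,"ty":-0.007,"tz":0.2,"rx":0,"ry":0,"rz":0,"fingers":1},{"tx":0.002,"ty":-0.007,"tz":0.235,"rx":0,"ry":0,"rz":0,"fingers":1},{"tx":0.002,"ty":-0.007,"tz":0.235,"rx":0,"ry":0,"rz":0,"fingers":1},{"tx":0.002,"ty":-0.007,"tz":0.235,"rx":0,"ry":0,"rz":0,"fingers":1}]'

```text
t: 2.95
tcp_pos: [0.4771, 0.0453, 0.1246]
orientation: [-0.001, -0.021, 1.0, -0.0]
ft_force: [0.1, -0.1, 0.1]
finger_gap: 0.0853
```

```bash

python3 -c "
from h import *
for n in ('wrist','scene'):
    d=get_image(n);cv2.imwrite(f'pics/{n}2.png',d['color'][:,:,::-1])
    im=d['color'][180:310,250:410,::-1].copy()
cv2.imwrite('pics/s2c.png',cv2.resize(im,None,fx=4,fy=4,interpolation=2))
to([.477,.046,.125],92.4); print(observe()['effort'].round(3))"
```

```text
t 3.05 tcp [0.4781 0.0455 0.1257] F [-0.54  0.06  0.24] gap 0.0857 axes [[-0.999, -0.042, 0.001], [-0.042, 0.999, 0.0], [-0.001, 0.0, -1.0]]
txyz [0.0028 0.0015 0.0018] rxyz [0.0001 0.0009 0.0001]
[-7.0000e-03 -3.0766e+01  2.0690e+00 -2.0340e+01  1.1000e-02  2.1000e-02
 -0.0000e+00]
```

View pics/wrist2.png

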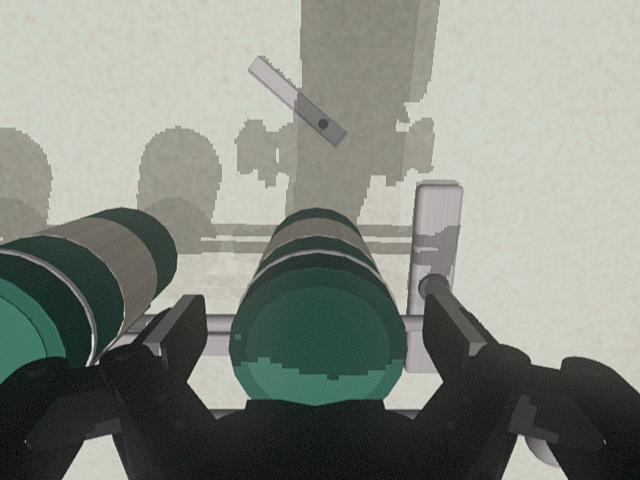

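View pics/s2c.png

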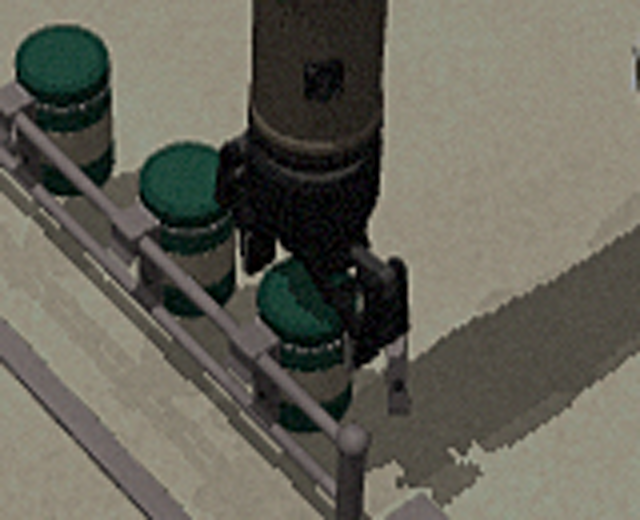

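move_arm --commands '[{"tx":0,"ty":0,"tz":0,"rx":0,"ry":0,"rz":0,"fingers":0},{"tx":0,"ty":0,"tz":0,"rx":0,"ry":0,"rz":0,"fingers":0},{"tx":0,"ty":0,"tz":0,"rx":0,"ry":0,"rz":0,"fingers":0},{"tx":0,"ty":0,"tz":0,"rx":0,"ry":0,"rz":0,"fingers":0},{"tx":0,"ty":0,"tz":0,"rx":0,"ry":0,"rz":0,"fingers":0},{"tx":0,"ty":0,"tz":0,"rx":0,"ry":0,"rz":0,"fingers":0},{"tx":0,"ty":0,"tz":0,"rx":0,"ry":0,"rz":0,"fingers":0},{"tx":0,"ty":0,"tz":0,"rx":0,"ry":0,"rz":0,"fingers":0}]'

```text
t: 3.85
tcp_pos: [0.4781, 0.0456, 0.1262]
orientation: [0.001, -0.021, 1.0, 0.0]
ft_force: [-1.9, 0.1, 6.2]
finger_gap: 0.0586
```

```bash

python3 -c "
from h import *
for n in ('wrist','scene'):
    d=get_image(n);cv2.imwrite(f'pics/{n}3.png',d['color'][:,:,::-1])
    im=d['color'][180:310,250:410,::-1].copy()
cv2.imwrite('pics/s3c.png',cv2.resize(im,None,fx=4,fy=4,interpolation=2))
to([.477,.046,.125],92.4); print(observe()['effort'].round(3))"
```

```text
t 3.95 tcp [0.4781 0.0457 0.1262] F [-1.26  0.36  5.34] gap 0.0585 axes [[-0.999, -0.042, 0.002], [-0.042, 0.999, 0.001], [-0.002, 0.001, -1.0]]
txyz [0.0028 0.001  0.0031] rxyz [0.0003 0.0011 0.0002]
[ 8.7000e-02 -2.8678e+01  2.0010e+00 -1.9459e+01  7.0000e-03 -5.5200e-01
  1.1000e-02]
```

View pics/wrist3.png

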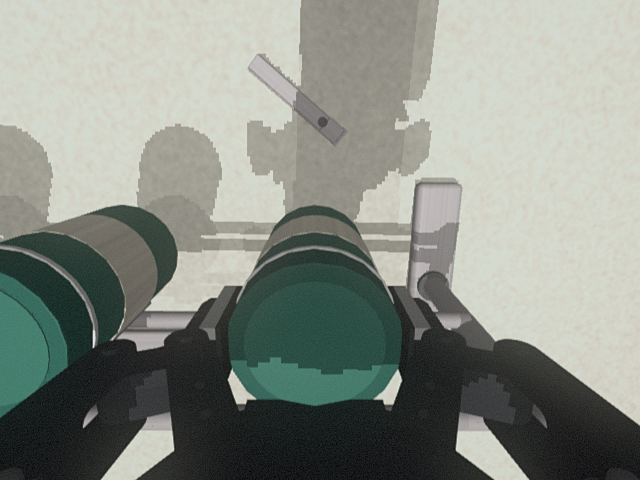

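View pics/s3c.png

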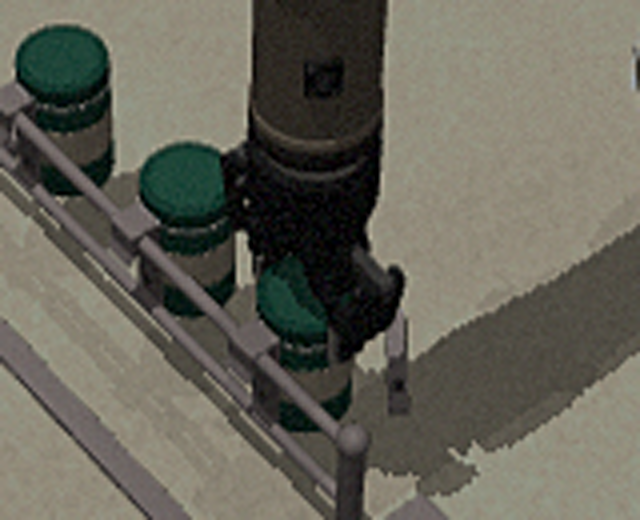

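move_arm --commands '[{"tx":0,"ty":0,"tz":-0.015,"rx":0,"ry":0,"rz":0,"fingers":0},{"tx":0,"ty":0,"tz":-0.04,"rx":0,"ry":0,"rz":0,"fingers":0},{"tx":0,"ty":0,"tz":-0.07,"rx":0,"ry":0,"rz":0,"fingers":0},{"tx":0,"ty":0,"tz":-0.1,"rx":0,"ry":0,"rz":0,"fingers":0},{"tx":0,"ty":0,"tz":-0.112,"rx":0,"ry":0,"rz":0,"fingers":0},{"tx":0,"ty":0,"tz":-0.112,"rx":0,"ry":0,"rz":0,"fingers":0},{"tx":0,"ty":0,"tz":-0.112,"rx":0,"ry":0,"rz":0,"fingers":0},{"tx":0,"ty":0,"tz":-0.112,"rx":0,"ry":0,"rz":0,"fingers":0}]'

```text
t: 4.75
tcp_pos: [0.4769, 0.0455, 0.1694]
orientation: [-0.001, -0.021, 1.0, -0.0]
ft_force: [-0.1, -0.1, -2.5]
finger_gap: 0.0583
```

```bash
cat > look.py <<'E'
from h import *
import sys
k=sys.argv[1]; F=[]
for n in ('wrist','scene','top','scene'):
    d=get_image(n); s=observe(); F.append(np.r_[s['ft_force'],s['effort'][[1,3]]])
    if n=='wrist': cv2.imwrite(f'pics/wrist{k}.png',d['color'][:,:,::-1])
    if n=='scene': im=d['color'][170:310,240:400,::-1].copy()
cv2.imwrite(f'pics/s{k}c.png',cv2.resize(im,None,fx=4,fy=4,interpolation=2))
print(np.round(F,2)); to([.477,.046,.125],92.4)
E
python3 look.py 4
```

```text
[[-4.300e-01  2.300e-01 -2.150e+00 -3.103e+01 -2.252e+01]
 [ 1.160e+00  1.000e-01 -1.570e+00 -3.098e+01 -2.247e+01]
 [ 9.100e-01 -5.500e-01 -1.250e+00 -3.094e+01 -2.245e+01]
 [ 3.000e-02  6.300e-01 -1.690e+00 -3.091e+01 -2.243e+01]]
t 4.95 tcp [0.4772 0.0454 0.1695] F [ 0.03  0.63 -1.69] gap 0.0582 axes [[-0.999, -0.042, -0.001], [-0.042, 0.999, -0.0], [0.001, -0.0, -1.0]]
txyz [0.0004 0.0014 0.1113] rxyz [-0.0001 -0.0005  0.0002]
```

View pics/s4c.png

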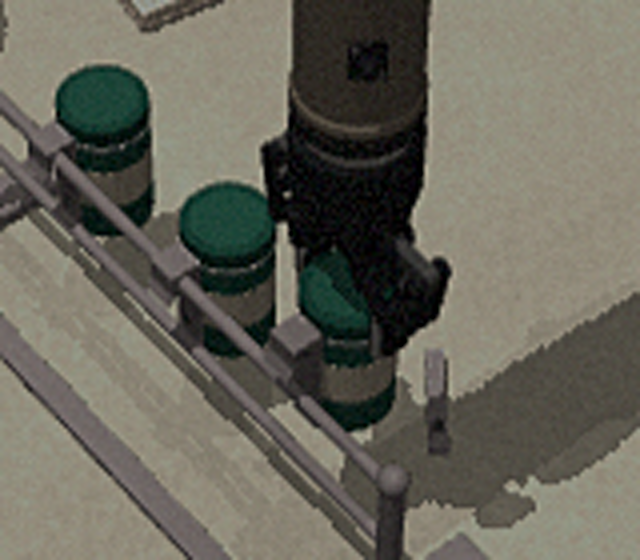

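View pics/wrist4.png

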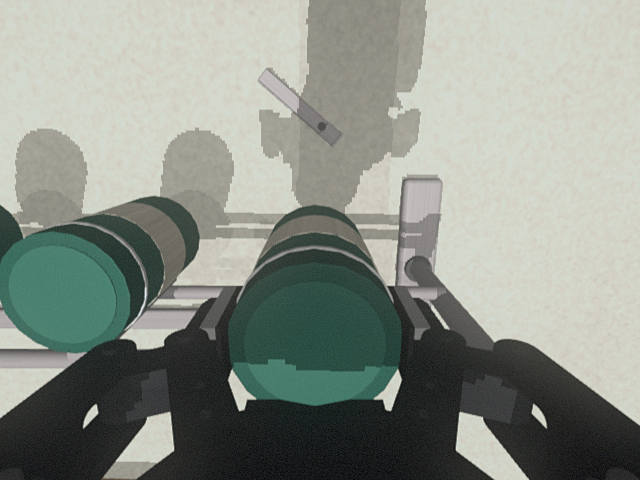

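move_arm --commands '[{"tx":0,"ty":0,"tz":0.02,"rx":0,"ry":0,"rz":0,"fingers":0},{"tx":0,"ty":0,"tz":0.045,"rx":0,"ry":0,"rz":0,"fingers":0},{"tx":0,"ty":0,"tz":0.07,"rx":0,"ry":0,"rz":0,"fingers":0},{"tx":0,"ty":0,"tz":0.09,"rx":0,"ry":0,"rz":0,"fingers":0},{"tx":0,"ty":0,"tz":0.104,"rx":0,"ry":0,"rz":0,"fingers":0},{"tx":0,"ty":0,"tz":0.112,"rx":0,"ry":0,"rz":0,"fingers":0},{"tx":0,"ty":0,"tz":0.112,"rx":0,"ry":0,"rz":0,"fingers":0},{"tx":0,"ty":0,"tz":0.112,"rx":0,"ry":0,"rz":0,"fingers":0}]'

```text
t: 5.75
tcp_pos: [0.4781, 0.0455, 0.1262]
orientation: [0.001, -0.021, 1.0, 0.0]
ft_force: [-1.6, -0.1, 5.4]
finger_gap: 0.0586
```

```bash
python3 look.py 5
```

```text
[[ -0.79  -0.04   6.23 -28.55 -19.22]
 [ -2.28  -0.73   6.1  -28.56 -19.22]
 [ -0.85   0.59   6.55 -28.57 -19.22]
 [ -0.96  -0.25   6.31 -28.58 -19.22]]
t 5.95 tcp [0.4781 0.0455 0.1262] F [-0.96 -0.25  6.31] gap 0.0587 axes [[-0.999, -0.042, 0.001], [-0.042, 0.999, 0.0], [-0.001, 0.0, -1.0]]
txyz [0.0026 0.0014 0.003 ] rxyz [0.0003 0.0008 0.0001]
```

View pics/s5c.png

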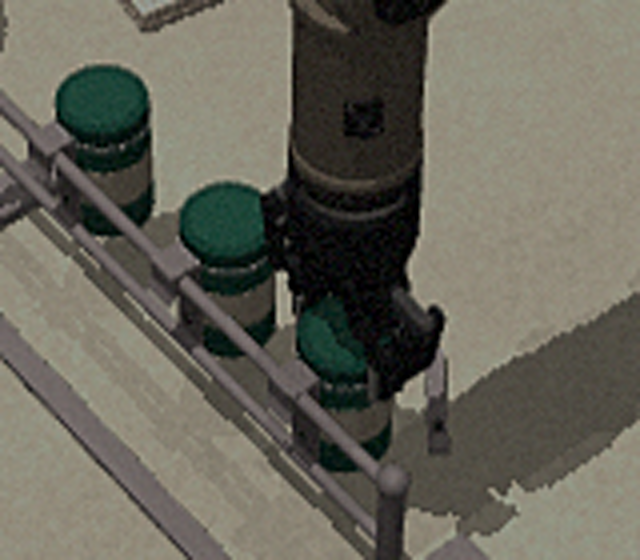

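move_arm --commands '[{"tx":0,"ty":0,"tz":0,"rx":0,"ry":0,"rz":0,"fingers":1},{"tx":0,"ty":0,"tz":0,"rx":0,"ry":0,"rz":0,"fingers":1},{"tx":0,"ty":0,"tz":0,"rx":0,"ry":0,"rz":0,"fingers":1},{"tx":0,"ty":0,"tz":0,"rx":0,"ry":0,"rz":0,"fingers":1},{"tx":0,"ty":0,"tz":0,"rx":0,"ry":0,"rz":0,"fingers":1},{"tx":0,"ty":0,"tz":-0.05,"rx":0,"ry":0,"rz":0,"fingers":1},{"tx":0,"ty":0,"tz":-0.14,"rx":0,"ry":0,"rz":0,"fingers":1},{"tx":0,"ty":0,"tz":-0.235,"rx":0,"ry":0,"rz":0,"fingers":1}]'

```text
t: 6.75
tcp_pos: [0.4766, 0.0453, 0.2193]
orientation: [-0.001, -0.021, 1.0, -0.0]
ft_force: [0.9, 0.3, 0.4]
finger_gap: 0.0854
```

```bash
python3 look.py 6; python3 -c "
from h import *
to([.4820,-.068,.219],92.4)"
```

```text
[[  2.91  -0.7    3.95 -18.43 -14.19]
 [  1.15  -0.44   0.95 -29.26 -22.57]
 [  0.55  -0.07   0.13 -30.29 -23.85]
 [ -0.76  -0.2   -0.08 -30.32 -23.84]]
t 6.95 tcp [0.4781 0.0456 0.2199] F [-0.76 -0.2  -0.08] gap 0.0855 axes [[-0.999, -0.042, 0.002], [-0.042, 0.999, 0.001], [-0.002, 0.001, -1.0]]
txyz [0.0033 0.0011 0.2373] rxyz [0.0003 0.0014 0.0001]
t 6.95 tcp [0.4781 0.0456 0.2199] F [-0.76 -0.2  -0.08] gap 0.0855 axes [[-0.999, -0.042, 0.002], [-0.042, 0.999, 0.001], [-0.002, 0.001, -1.0]]
txyz [ 0.0023 -0.284   0.0021] rxyz [0.0003 0.0014 0.0001]
```

View pics/s6c.png

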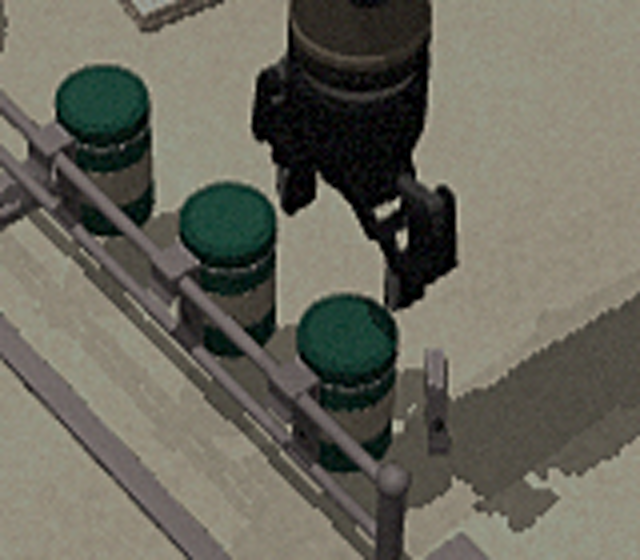

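View pics/wrist6.png

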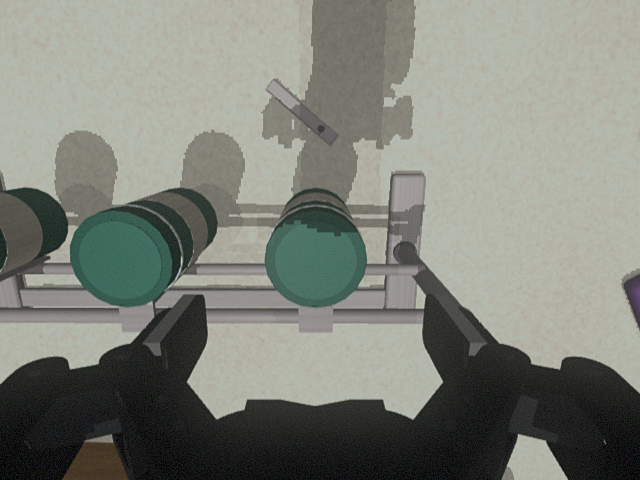

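move_arm --commands '[{"tx":0,"ty":-0.08,"tz":0,"rx":0,"ry":0,"rz":0,"fingers":1},{"tx":0.001,"ty":-0.16,"tz":0,"rx":0,"ry":0,"rz":0,"fingers":1},{"tx":0.002,"ty":-0.24,"tz":0,"rx":0,"ry":0,"rz":0,"fingers":1},{"tx":0.002,"ty":-0.284,"tz":0,"rx":0,"ry":0,"rz":0,"fingers":1},{"tx":0.002,"ty":-0.284,"tz":0,"rx":0,"ry":0,"rz":0,"fingers":1},{"tx":0.002,"ty":-0.284,"tz":0,"rx":0,"ry":0,"rz":0,"fingers":1},{"tx":0.002,"ty":-0.284,"tz":0,"rx":0,"ry":0,"rz":0,"fingers":1},{"tx":0.002,"ty":-0.284,"tz":0,"rx":0,"ry":0,"rz":0,"fingers":1}]'

```text
t: 7.75
tcp_pos: [0.4814, -0.0662, 0.2187]
orientation: [-0.0, -0.023, 1.0, 0.0]
ft_force: [-0.1, 0.3, -0.6]
finger_gap: 0.0855
```

```bash
python3 look.py 7; python3 -c "
from h import *
to([.4820,-.068,.125],92.4)
d=get_image('wrist'); h=cv2.cvtColor(d['color'],cv2.COLOR_RGB2HSV)
m=cv2.inRange(h,(65,60,90),(95,255,255)); n,l,st,ce=cv2.connectedComponentsWithStats(m)
print([(st[i].tolist(),ce[i].round(1).tolist()) for i in range(1,n) if st[i,4]>500]); print(proj(d,[.482,-.068,.1725]),proj(d,[.452,-.068,.1725]),proj(d,[.482,-.038,.1725]))
"
```

```text
[[  0.43  -0.67  -0.42 -29.15 -22.71]
 [  0.22   0.16   0.62 -29.14 -22.72]
 [  0.83  -0.03  -0.17 -29.14 -22.73]
 [ -0.17  -0.71  -0.74 -29.15 -22.74]]
t 7.95 tcp [ 0.4816 -0.0673  0.2191] F [-0.17 -0.71 -0.74] gap 0.0854 axes [[-0.999, -0.043, 0.0], [-0.043, 0.999, 0.0], [-0.0, 0.0, -1.0]]
txyz [-0.0008  0.2835  0.2354] rxyz [0.0001 0.0001 0.001 ]
t 7.95 tcp [ 0.4816 -0.0673  0.2191] F [-0.17 -0.71 -0.74] gap 0.0854 axes [[-0.999, -0.043, 0.0], [-0.043, 0.999, 0.0], [-0.0, 0.0, -1.0]]
txyz [-0.0009 -0.0018  0.2353] rxyz [0.0001 0.0001 0.001 ]
[([41, 209, 102, 97, 7525], [91.2, 257.0]), ([457, 211, 102, 96, 7513], [507.6, 258.7]), ([262, 222, 102, 84, 6594], [311.3, 263.1])]
(np.float64(313.2042233883853), np.float64(258.11668265175075)) (np.float64(315.4238564745846), np.float64(207.67071578930108)) (np.float64(364.2861991042096), np.float64(260.1981728473562))
```

View pics/wrist7.png

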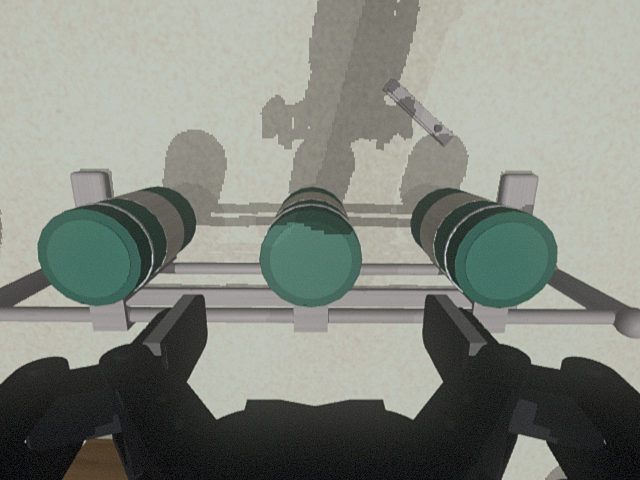

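move_arm --commands '[{"tx":0,"ty":-0.002,"tz":0.03,"rx":0,"ry":0,"rz":0,"fingers":1},{"tx":0,"ty":-0.002,"tz":0.08,"rx":0,"ry":0,"rz":0,"fingers":1},{"tx":0,"ty":-0.002,"tz":0.14,"rx":0,"ry":0,"rz":0,"fingers":1},{"tx":0,"ty":-0.002,"tz":0.2,"rx":0,"ry":0,"rz":0,"fingers":1},{"tx":0,"ty":-0.002,"tz":0.235,"rx":0,"ry":0,"rz":0,"fingers":1},{"tx":0,"ty":-0.002,"tz":0.235,"rx":0,"ry":0,"rz":0,"fingers":1},{"tx":0,"ty":-0.002,"tz":0.235,"rx":0,"ry":0,"rz":0,"fingers":1},{"tx":0,"ty":-0.002,"tz":0.235,"rx":0,"ry":0,"rz":0,"fingers":1}]'

```text
t: 8.8
tcp_pos: [0.4824, -0.0691, 0.1259]
orientation: [0.001, -0.021, 1.0, -0.0]
ft_force: [0.6, -0.3, 0.5]
finger_gap: 0.0852
```

move_arm --commands '[{"tx":0,"ty":0,"tz":0,"rx":0,"ry":0,"rz":0,"fingers":0},{"tx":0,"ty":0,"tz":0,"rx":0,"ry":0,"rz":0,"fingers":0},{"tx":0,"ty":0,"tz":0,"rx":0,"ry":0,"rz":0,"fingers":0},{"tx":0,"ty":0,"tz":0,"rx":0,"ry":0,"rz":0,"fingers":0},{"tx":0,"ty":0,"tz":0,"rx":0,"ry":0,"rz":0,"fingers":0},{"tx":0,"ty":0,"tz":0,"rx":0,"ry":0,"rz":0,"fingers":0},{"tx":0,"ty":0,"tz":0,"rx":0,"ry":0,"rz":0,"fingers":0},{"tx":0,"ty":0,"tz":0,"rx":0,"ry":0,"rz":0,"fingers":0}]'

```text
t: 9.6
tcp_pos: [0.4821, -0.0689, 0.1263]
orientation: [0.001, -0.021, 1.0, 0.0]
ft_force: [-1.0, -0.5, 6.1]
finger_gap: 0.0583
```

```bash
python3 look.py 8
```

```text
[[ -1.33   0.8    5.64 -28.78 -19.44]
 [ -1.93   0.43   5.73 -28.78 -19.44]
 [ -1.4    0.36   6.13 -28.78 -19.44]
 [ -2.18   0.45   5.69 -28.78 -19.44]]
t 9.8 tcp [ 0.4822 -0.0689  0.1263] F [-2.18  0.45  5.69] gap 0.0585 axes [[-0.999, -0.042, 0.002], [-0.042, 0.999, 0.0], [-0.002, 0.0, -1.0]]
txyz [0.0008 0.2876 0.0032] rxyz [0.0001 0.0011 0.0002]
```

View pics/s8c.png

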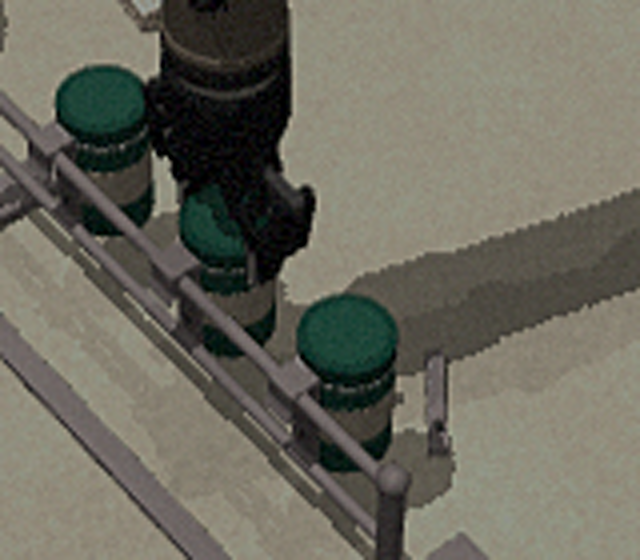

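View pics/wrist8.png

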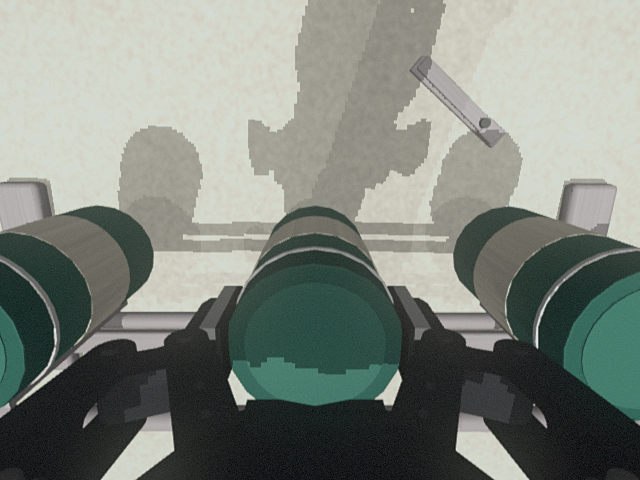

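Middle tin is gripped just as the left one was (gap 58 mm, neighbours still hanging). Lift it.

move_arm --commands '[{"tx":0,"ty":0,"tz":-0.015,"rx":0,"ry":0,"rz":0,"fingers":0},{"tx":0,"ty":0,"tz":-0.04,"rx":0,"ry":0,"rz":0,"fingers":0},{"tx":0,"ty":0,"tz":-0.07,"rx":0,"ry":0,"rz":0,"fingers":0},{"tx":0,"ty":0,"tz":-0.1,"rx":0,"ry":0,"rz":0,"fingers":0},{"tx":0,"ty":0,"tz":-0.112,"rx":0,"ry":0,"rz":0,"fingers":0},{"tx":0,"ty":0,"tz":-0.112,"rx":0,"ry":0,"rz":0,"fingers":0},{"tx":0,"ty":0,"tz":-0.112,"rx":0,"ry":0,"rz":0,"fingers":0},{"tx":0,"ty":0,"tz":-0.112,"rx":0,"ry":0,"rz":0,"fingers":0}]'

```text
t: 10.6
tcp_pos: [0.481, -0.0687, 0.1694]
orientation: [-0.001, -0.021, 1.0, 0.0]
ft_force: [-0.7, -0.1, -1.8]
finger_gap: 0.0582
```

```bash
python3 look.py 9
```

```text
[[  0.41   0.14  -0.99 -30.78 -22.27]
 [ -0.17   0.13  -0.26 -30.73 -22.23]
 [  1.    -0.57  -1.56 -30.69 -22.2 ]
 [ -0.46  -0.4   -1.37 -30.66 -22.19]]
t 10.8 tcp [ 0.4812 -0.0688  0.1695] F [-0.46 -0.4  -1.37] gap 0.0582 axes [[-0.999, -0.042, -0.001], [-0.042, 0.999, 0.0], [0.001, 0.0, -1.0]]
txyz [-0.0016  0.2872  0.1112] rxyz [ 0.     -0.0006  0.0001]
```

View pics/s9c.png

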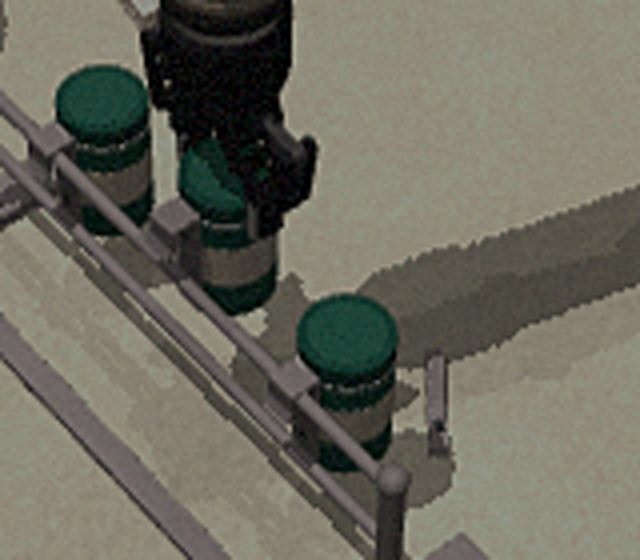

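Middle tin also reads about 1.2 N (light) and it hangs free of the bar. Lower it, release, and rise.

move_arm --commands '[{"tx":0,"ty":0,"tz":0.02,"rx":0,"ry":0,"rz":0,"fingers":0},{"tx":0,"ty":0,"tz":0.045,"rx":0,"ry":0,"rz":0,"fingers":0},{"tx":0,"ty":0,"tz":0.07,"rx":0,"ry":0,"rz":0,"fingers":0},{"tx":0,"ty":0,"tz":0.09,"rx":0,"ry":0,"rz":0,"fingers":0},{"tx":0,"ty":0,"tz":0.104,"rx":0,"ry":0,"rz":0,"fingers":0},{"tx":0,"ty":0,"tz":0.112,"rx":0,"ry":0,"rz":0,"fingers":0},{"tx":0,"ty":0,"tz":0.112,"rx":0,"ry":0,"rz":0,"fingers":0},{"tx":0,"ty":0,"tz":0.112,"rx":0,"ry":0,"rz":0,"fingers":0}]'

```text
t: 11.6
tcp_pos: [0.4821, -0.0688, 0.1263]
orientation: [0.001, -0.021, 1.0, 0.0]
ft_force: [-1.1, 0.9, 7.7]
finger_gap: 0.0585
```

```bash
python3 look.py 10
```

```text
[[ -2.11   1.25   6.73 -28.17 -18.86]
 [ -0.97   0.56   6.56 -28.18 -18.86]
 [ -1.06   0.72   6.92 -28.19 -18.86]
 [ -1.     0.52   7.57 -28.19 -18.86]]
t 11.8 tcp [ 0.4821 -0.0688  0.1263] F [-1.    0.52  7.57] gap 0.0585 axes [[-0.999, -0.042, 0.001], [-0.042, 0.999, 0.0], [-0.002, 0.0, -1.0]]
txyz [0.0007 0.2874 0.0033] rxyz [0.0002 0.001  0.0002]
```

View pics/s10c.png

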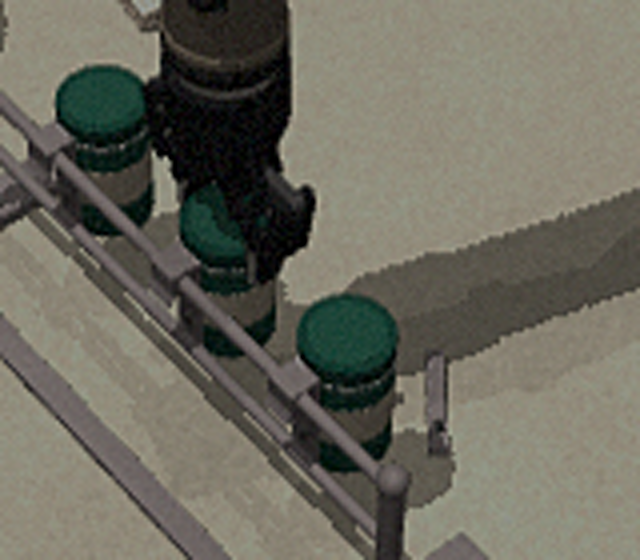

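move_arm --commands '[{"tx":0,"ty":0,"tz":0,"rx":0,"ry":0,"rz":0,"fingers":1},{"tx":0,"ty":0,"tz":0,"rx":0,"ry":0,"rz":0,"fingers":1},{"tx":0,"ty":0,"tz":0,"rx":0,"ry":0,"rz":0,"fingers":1},{"tx":0,"ty":0,"tz":0,"rx":0,"ry":0,"rz":0,"fingers":1},{"tx":0,"ty":0,"tz":0,"rx":0,"ry":0,"rz":0,"fingers":1},{"tx":0,"ty":0,"tz":-0.05,"rx":0,"ry":0,"rz":0,"fingers":1},{"tx":0,"ty":0,"tz":-0.14,"rx":0,"ry":0,"rz":0,"fingers":1},{"tx":0,"ty":0,"tz":-0.235,"rx":0,"ry":0,"rz":0,"fingers":1}]'

```text
t: 12.6
tcp_pos: [0.4806, -0.0688, 0.2193]
orientation: [-0.001, -0.021, 1.0, -0.0]
ft_force: [0.8, 0.2, -0.0]
finger_gap: 0.0855
```

```bash
python3 look.py 11; python3 -c "
from h import *
to([.4880,-.197,.219],92.4)"
```

```text
[[ 3.020e+00 -3.300e-01  4.460e+00 -1.855e+01 -1.425e+01]
 [ 5.300e-01 -1.700e-01  3.000e-02 -2.922e+01 -2.258e+01]
 [-4.000e-02 -1.400e-01 -7.000e-02 -3.026e+01 -2.384e+01]
 [-4.200e-01 -1.300e-01  5.500e-01 -3.030e+01 -2.382e+01]]
t 12.8 tcp [ 0.4821 -0.069   0.2199] F [-0.42 -0.13  0.55] gap 0.0854 axes [[-0.999, -0.042, 0.002], [-0.042, 0.999, 0.0], [-0.002, 0.0, -1.0]]
txyz [0.0013 0.2877 0.2372] rxyz [0.     0.0014 0.0001]
t 12.8 tcp [ 0.4821 -0.069   0.2199] F [-0.42 -0.13  0.55] gap 0.0854 axes [[-0.999, -0.042, 0.002], [-0.042, 0.999, 0.0], [-0.002, 0.0, -1.0]]
txyz [-0.0012 -0.3205  0.0022] rxyz [0.     0.0014 0.0001]
```

View pics/s11c.png

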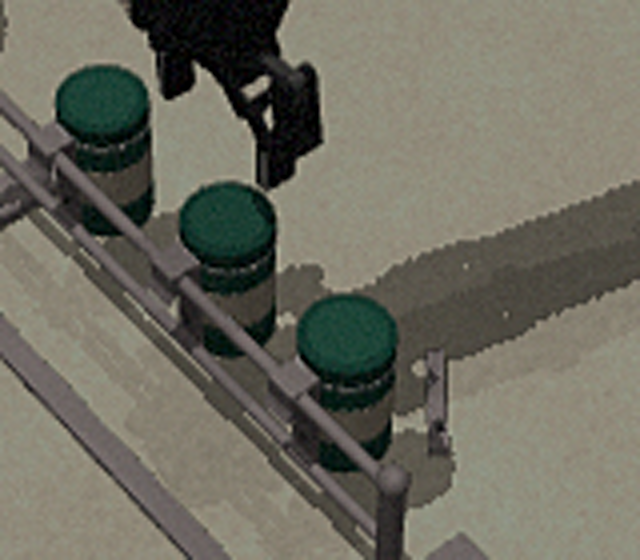

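move_arm --commands '[{"tx":0,"ty":-0.08,"tz":0,"rx":0,"ry":0,"rz":0,"fingers":1},{"tx":-0.001,"ty":-0.16,"tz":0,"rx":0,"ry":0,"rz":0,"fingers":1},{"tx":-0.001,"ty":-0.24,"tz":0,"rx":0,"ry":0,"rz":0,"fingers":1},{"tx":-0.001,"ty":-0.3,"tz":0,"rx":0,"ry":0,"rz":0,"fingers":1},{"tx":-0.001,"ty":-0.32,"tz":0,"rx":0,"ry":0,"rz":0,"fingers":1},{"tx":-0.001,"ty":-0.32,"tz":0,"rx":0,"ry":0,"rz":0,"fingers":1},{"tx":-0.001,"ty":-0.32,"tz":0,"rx":0,"ry":0,"rz":0,"fingers":1},{"tx":-0.001,"ty":-0.32,"tz":0,"rx":0,"ry":0,"rz":0,"fingers":1}]'

```text
t: 13.6
tcp_pos: [0.4876, -0.1944, 0.2187]
orientation: [-0.0, -0.023, 1.0, 0.001]
ft_force: [0.6, -0.1, -0.2]
finger_gap: 0.0853
```

```bash
python3 look.py 12; python3 -c "
from h import *
to([.4880,-.197,.125],92.4)
d=get_image('wrist'); h=cv2.cvtColor(d['color'],cv2.COLOR_RGB2HSV)
m=cv2.inRange(h,(65,60,90),(95,255,255)); n,l,st,ce=cv2.connectedComponentsWithStats(m)
print([(st[i].tolist(),ce[i].round(1).tolist()) for i in range(1,n) if st[i,4]>500]); print(proj(d,[.488,-.197,.1725]),proj(d,[.458,-.197,.1725]),proj(d,[.488,-.167,.1725]))
"
```

```text
[[ -0.04   0.29  -0.33 -32.71 -22.7 ]
 [  0.33  -0.7   -1.13 -32.71 -22.7 ]
 [  0.26   0.67  -1.74 -32.72 -22.71]
 [  1.08  -0.25  -0.67 -32.74 -22.72]]
t 13.8 tcp [ 0.4876 -0.1957  0.2191] F [ 1.08 -0.25 -0.67] gap 0.0856 axes [[-0.999, -0.044, 0.0], [-0.044, 0.999, 0.001], [-0.0, 0.0, -1.0]]
txyz [-0.      0.6046  0.2357] rxyz [0.0003 0.0001 0.0013]
t 13.8 tcp [ 0.4876 -0.1957  0.2191] F [ 1.08 -0.25 -0.67] gap 0.0856 axes [[-0.999, -0.044, 0.0], [-0.044, 0.999, 0.001], [-0.0, 0.0, -1.0]]
txyz [-0.0009 -0.0035  0.2354] rxyz [0.0003 0.0001 0.0013]
[([481, 210, 97, 95, 6253], [529.4, 257.9]), ([260, 219, 102, 86, 6495], [309.3, 262.0])]
(np.float64(312.03669797919133), np.float64(258.02767000397836)) (np.float64(314.234871065331), np.float64(207.5912401374714)) (np.float64(363.10666566144823), np.float64(260.12645775044706))
```

View pics/wrist12.png

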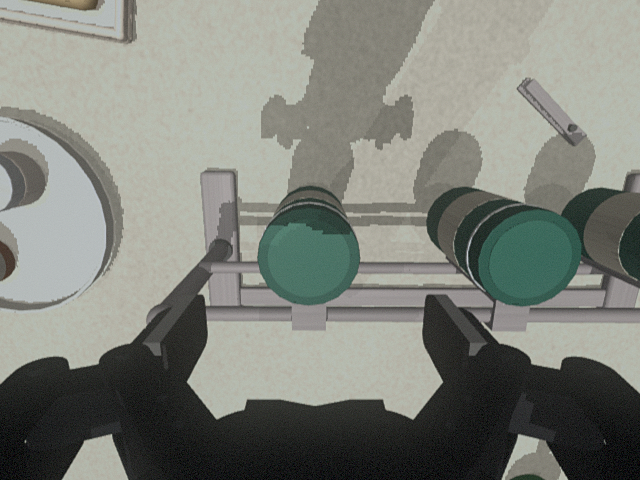

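move_arm --commands '[{"tx":0,"ty":-0.004,"tz":0.03,"rx":0,"ry":0,"rz":0,"fingers":1},{"tx":0,"ty":-0.004,"tz":0.08,"rx":0,"ry":0,"rz":0,"fingers":1},{"tx":0,"ty":-0.004,"tz":0.14,"rx":0,"ry":0,"rz":0,"fingers":1},{"tx":0,"ty":-0.004,"tz":0.2,"rx":0,"ry":0,"rz":0,"fingers":1},{"tx":0,"ty":-0.004,"tz":0.235,"rx":0,"ry":0,"rz":0,"fingers":1},{"tx":0,"ty":-0.004,"tz":0.235,"rx":0,"ry":0,"rz":0,"fingers":1},{"tx":0,"ty":-0.004,"tz":0.235,"rx":0,"ry":0,"rz":0,"fingers":1},{"tx":0,"ty":-0.004,"tz":0.235,"rx":0,"ry":0,"rz":0,"fingers":1}]'

```text
t: 14.65
tcp_pos: [0.4881, -0.1988, 0.126]
orientation: [0.001, -0.021, 1.0, -0.0]
ft_force: [-0.5, 0.3, 0.5]
finger_gap: 0.0855
```

move_arm --commands '[{"tx":0,"ty":0,"tz":0,"rx":0,"ry":0,"rz":0,"fingers":0},{"tx":0,"ty":0,"tz":0,"rx":0,"ry":0,"rz":0,"fingers":0},{"tx":0,"ty":0,"tz":0,"rx":0,"ry":0,"rz":0,"fingers":0},{"tx":0,"ty":0,"tz":0,"rx":0,"ry":0,"rz":0,"fingers":0},{"tx":0,"ty":0,"tz":0,"rx":0,"ry":0,"rz":0,"fingers":0},{"tx":0,"ty":0,"tz":0,"rx":0,"ry":0,"rz":0,"fingers":0},{"tx":0,"ty":0,"tz":0,"rx":0,"ry":0,"rz":0,"fingers":0},{"tx":0,"ty":0,"tz":0,"rx":0,"ry":0,"rz":0,"fingers":0}]'

```text
t: 15.45
tcp_pos: [0.4879, -0.1984, 0.1263]
orientation: [0.001, -0.021, 1.0, -0.0]
ft_force: [-1.8, 1.2, 5.7]
finger_gap: 0.0579
```

```bash
python3 look.py 13
```

```text
[[ -2.46   1.26   6.02 -32.14 -19.63]
 [ -1.21   0.97   5.65 -32.14 -19.63]
 [ -1.79   1.39   6.38 -32.14 -19.63]
 [ -2.23   2.01   6.63 -32.14 -19.63]]
t 15.65 tcp [ 0.488  -0.1984  0.1263] F [-2.23  2.01  6.63] gap 0.0584 axes [[-0.999, -0.043, 0.002], [-0.043, 0.999, -0.0], [-0.002, -0.0, -1.0]]
txyz [0.0014 0.6116 0.0032] rxyz [-0.0001  0.0011  0.0004]
```

View pics/s13c.png

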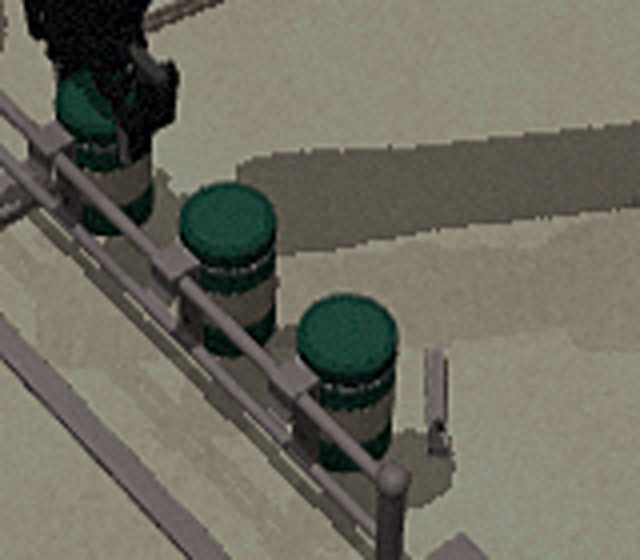

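View pics/wrist13.png

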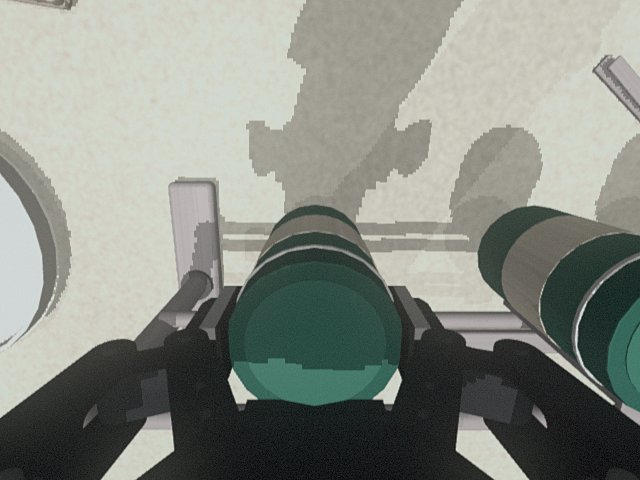

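Right tin is gripped cleanly, others hang. Lift.

move_arm --commands '[{"tx":0,"ty":0,"tz":-0.015,"rx":0,"ry":0,"rz":0,"fingers":0},{"tx":0,"ty":0,"tz":-0.04,"rx":0,"ry":0,"rz":0,"fingers":0},{"tx":0,"ty":0,"tz":-0.07,"rx":0,"ry":0,"rz":0,"fingers":0},{"tx":0,"ty":0,"tz":-0.1,"rx":0,"ry":0,"rz":0,"fingers":0},{"tx":0,"ty":0,"tz":-0.112,"rx":0,"ry":0,"rz":0,"fingers":0},{"tx":0,"ty":0,"tz":-0.112,"rx":0,"ry":0,"rz":0,"fingers":0},{"tx":0,"ty":0,"tz":-0.112,"rx":0,"ry":0,"rz":0,"fingers":0},{"tx":0,"ty":0,"tz":-0.112,"rx":0,"ry":0,"rz":0,"fingers":0}]'

```text
t: 16.45
tcp_pos: [0.4868, -0.1981, 0.1693]
orientation: [-0.001, -0.021, 1.0, 0.0]
ft_force: [-0.3, -0.1, -5.9]
finger_gap: 0.0587
```

```bash
python3 look.py 14
```

```text
[[  0.09   0.    -6.25 -36.41 -23.95]
 [ -0.9   -0.33  -5.28 -36.35 -23.89]
 [  0.37  -0.79  -4.87 -36.3  -23.86]
 [ -0.85  -0.21  -5.2  -36.27 -23.85]]
t 16.65 tcp [ 0.4871 -0.1982  0.1695] F [-0.85 -0.21 -5.2 ] gap 0.0587 axes [[-0.999, -0.042, -0.001], [-0.042, 0.999, 0.0], [0.001, 0.0, -1.0]]
txyz [-5.000e-04  6.109e-01  1.114e-01] rxyz [ 0.0002 -0.0005  0.0002]
```

View pics/s14c.png

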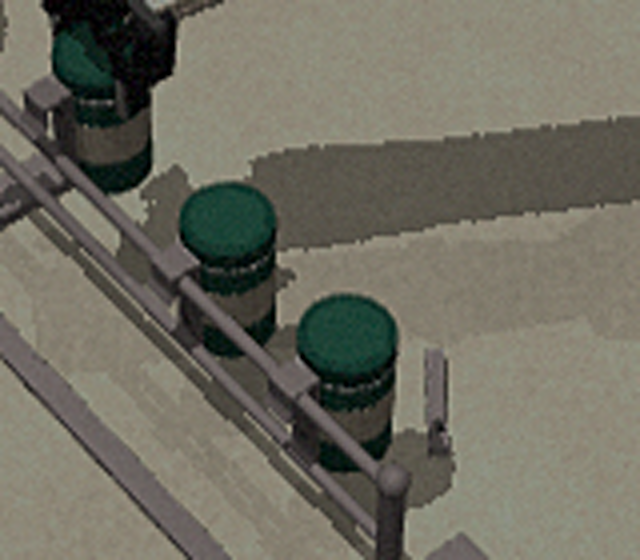

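The right tin weighs about 5 N, so it is the full one. Raise it a further 80 mm.

move_arm --commands '[{"tx":0,"ty":0,"tz":-0.02,"rx":0,"ry":0,"rz":0,"fingers":0},{"tx":0,"ty":0,"tz":-0.06,"rx":0,"ry":0,"rz":0,"fingers":0},{"tx":0,"ty":0,"tz":-0.1,"rx":0,"ry":0,"rz":0,"fingers":0},{"tx":0,"ty":0,"tz":-0.14,"rx":0,"ry":0,"rz":0,"fingers":0},{"tx":0,"ty":0,"tz":-0.18,"rx":0,"ry":0,"rz":0,"fingers":0},{"tx":0,"ty":0,"tz":-0.2,"rx":0,"ry":0,"rz":0,"fingers":0},{"tx":0,"ty":0,"tz":-0.2,"rx":0,"ry":0,"rz":0,"fingers":0},{"tx":0,"ty":0,"tz":-0.2,"rx":0,"ry":0,"rz":0,"fingers":0}]'

```text
t: 17.45
tcp_pos: [0.4871, -0.1982, 0.2495]
orientation: [-0.0, -0.021, 1.0, 0.0]
ft_force: [-0.0, 0.1, -5.6]
finger_gap: 0.0586
```

move_arm --commands '[{"tx":0,"ty":0,"tz":0,"rx":0,"ry":0,"rz":0,"fingers":0},{"tx":0,"ty":0,"tz":0,"rx":0,"ry":0,"rz":0,"fingers":0},{"tx":0,"ty":0,"tz":0,"rx":0,"ry":0,"rz":0,"fingers":0},{"tx":0,"ty":0,"tz":0,"rx":0,"ry":0,"rz":0,"fingers":0},{"tx":0,"ty":0,"tz":0,"rx":0,"ry":0,"rz":0,"fingers":0},{"tx":0,"ty":0,"tz":0,"rx":0,"ry":0,"rz":0,"fingers":0},{"tx":0,"ty":0,"tz":0,"rx":0,"ry":0,"rz":0,"fingers":0},{"tx":0,"ty":0,"tz":0,"rx":0,"ry":0,"rz":0,"fingers":0}]'

```text
t: 18.25
tcp_pos: [0.4874, -0.1983, 0.2499]
orientation: [0.0, -0.021, 1.0, 0.0]
ft_force: [0.5, 0.0, -5.3]
finger_gap: 0.0583
```

```bash
python3 look.py 15; python3 -c "
from h import *
d=get_image('scene');cv2.imwrite('pics/scene15.png',d['color'][:,:,::-1])"
```

```text
[[ 6.400e-01 -1.800e-01 -4.880e+00 -3.496e+01 -2.531e+01]
 [ 5.000e-02 -7.600e-01 -5.610e+00 -3.496e+01 -2.531e+01]
 [-8.900e-01 -3.000e-02 -5.390e+00 -3.496e+01 -2.531e+01]
 [-4.000e-02  4.500e-01 -3.830e+00 -3.497e+01 -2.531e+01]]
t 18.45 tcp [ 0.4874 -0.1983  0.2499] F [-0.04  0.45 -3.83] gap 0.0581 axes [[-0.999, -0.042, 0.0], [-0.042, 0.999, 0.0], [-0.0, 0.0, -1.0]]
txyz [2.000e-04 6.113e-01 3.123e-01] rxyz [0.     0.     0.0001]
```

View pics/wrist15.png

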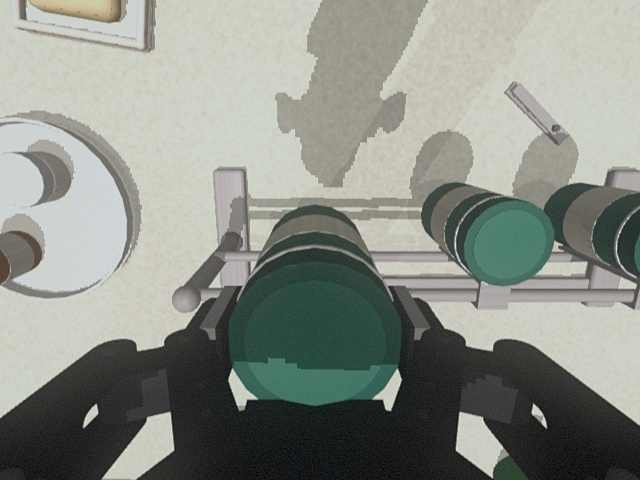

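View pics/scene15.png

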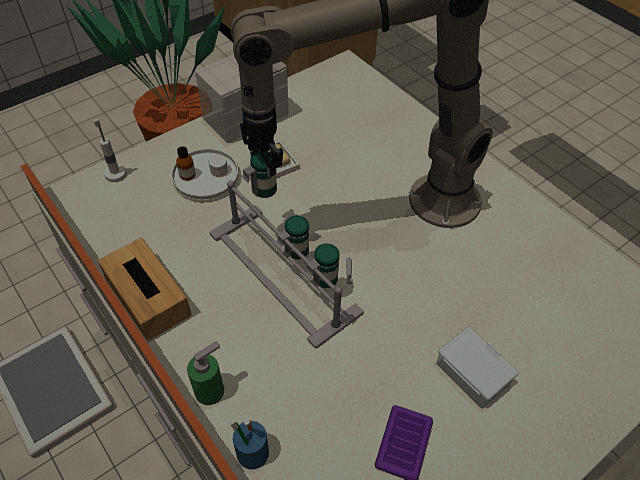

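```bash
python3 -c "
from station import hand_in,observe
print(hand_in()); s=observe(); print(s['t'],s['ft_force'],s['finger_gap'])"
```

```text
the job is handed in; nothing more can be done
None
the job is handed in; nothing more can be done
```

I lifted each tin in turn from left to right, weighed it, and hung the two light ones back in their places. I handed the job in at about 18.5 s, still holding the right-hand tin, which is the full one.

- **Weights:** the wrist force read about 1.7 N for the left tin, 1.2 N for the middle one and 5.2 N for the right one. Noise was about ±0.5 N, so the full tin stands out clearly.
- **Held tin:** its centre is at about 0.245 m, worked out from the lift travel rather than measured directly. It looks upright and unslipped in the wrist view, gripped at a 58 mm opening. One of the last force readings was 3.8 N, against 4.9 to 5.6 N for the others, which I put down to noise.
- **Rest of the scene:** in the last pictures the left and middle tins hang by their hooks, and the bystanders look to be where they started.
- **Measurement disagreement:** the top and scene cameras differed by up to about 6 mm on the lid positions. I used the top-camera values with small corrections from the wrist camera, and all three grasps fitted.

The hand-in gives no verdict, and no reading was available afterwards.

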